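# Hold a coffee grinder's bayonet lid at its half-way run position

## Task

The small coffee grinder on the desk stands open and its run switch needs a try. Take its lid by the grip bar, turn it so that its wide and narrow tabs match the wide and narrow gaps of the collar, set it fully down, and twist it clockwise (seen from above) against the switch spring until its pointer stands at the half-way rib, never as far as the lock catch. Finish while still gripping the lid and holding it there; leave the tape measure, glue stick and stapler where they are.

Things in the scene. Friction and masses are not known exactly. Their poses are not given: they have to be found in the camera images.
- grinder: Aluminium and grey coffee grinder fixed upright on the desk, 120 mm tall, 120 mm across. Origin: centre of its underside, z up, front (dark panel with button) at -x. The lid goes in with yaw 0.733 rad greater than the grinder's, is fully down with the lid's origin at z = 104 mm (flange on the collar), is half-way at the grinder's own yaw, and locks at 0.733 rad less.
- collar (a point): Centre of the collar's mouth, on the grinder's axis at z = 120 mm. Collar radius 45 mm; its inward lip, 7 mm thick, leaves a hole of radius 32 mm with two gaps out to radius 40 mm: a wide one, 56 degrees, centred 42 degrees anticlockwise from above of the grinder's +x, a narrow one, 36 degrees, opposite. A ledge round it, radius 60 mm, top at z = 109 mm, bears the marks.
- lid: Loose grey lid, about 0.12 kg, tabs down on the desk. Origin: centre of its plug's underside, z up. Plug radius 30 mm, 16 mm deep, with two tabs at its foot, 6 mm high, to radius 38 mm: wide (46 degrees) at +x, narrow (26) at -x. Flange radius 44 mm, z = 16 to 22 mm, with a pointer at -x, 8 mm wide, out to radius 56 mm and down to z = 11 mm.
- lid_bar (a point): On the lid's grip bar, 45 mm above the lid's origin, 11 mm below the bar's top. The bar stands on the flange from z = 22 to 56 mm, 44 mm long along the lid's x, 18 mm thick along its y.
- pointer (a point): Underside of the lid's pointer, 52 mm from the lid's axis towards -x of the lid, 11 mm above the lid's origin.
- entry_mark (a point): Where the pointer is when the lid has just been set fully down: above a pair of short ribs on the ledge, 52 mm from the grinder's axis.
- half_mark (a point): Where the pointer must be held: above the single long rib on the ledge at the front of the grinder, 42 degrees clockwise from the entry mark.
- lock_mark (a point): Where the pointer would be locked: 84 degrees clockwise from the entry mark, before a block that ends the travel. A sprung steel ball 9 degrees before it clicks behind the pointer; the pointer first touches the ball about 66 degrees from the entry mark.
- run_switch (a joint): Sprung switch finger hidden under the lip, in rad: 0 at rest; the narrow tab meets it when the lid has turned 12 degrees from the entry mark and then pushes it clockwise, so it reads about 0.52 with the pointer at the half-way rib. Its spring resists with 0.08 to 0.17 N m and turns the lid back if it is let go.
- tape_measure: Bystander: yellow and black tape measure, 62x73x35 mm; origin at the centre of its underside.
- glue_stick: Bystander: standing glue stick, 26 mm across, 90 mm tall; origin at the centre of its underside.
- stapler: Bystander: stapler, 30x136x49 mm; origin at the centre of its underside.
There are look-alikes about, which are no part of the job. What is shaped like the lid but brown is not meant.

How it is judged:
On the way:
1. the lid is set fully down in the collar with its pointer at the entry mark (z of lid in the frame of grinder below 0.1065 m and distance between pointer and entry_mark below 0.009 m), for 0.1 s.
At the end, for the whole second after the job is handed in: The lid is seated in the collar (origin at most 107 mm above the grinder's underside, within 4 mm of its axis, tilted less than 0.07 rad), its pointer within 7.5 mm of the half-way mark, the run switch pushed past 0.3 rad, the lid still, and the fingers still gripping it with more than 2 N (distance between pointer and half_mark below 0.0075 m and z of lid in the frame of grinder below 0.107 m and horizontal distance between lid and grinder below 0.004 m and angle between lid's own z axis and vertical below 0.07 rad and value of joint run_switch above 0.3 rad and angular speed of lid below 0.2 rad/s and contact force between the fingers and lid above 2 N); the arm keeps its last pose, push and grip.
It fails at once if the seated lid is turned onto the lock catch (distance between pointer and lock_mark below 0.014 m and z of lid in the frame of grinder below 0.109 m).
It fails at once if a bystander is moved by more than 20 mm (distance of any of tape_measure, glue_stick, stapler from where it was at the start of the episode above 0.02 m).
It also fails if it takes over 45 s, if anything falls off the work surface, if the arm or the gripper's body presses on something with over 40 N, if the wrist force passes 120 N, or if a joint passes its speed limit or range.

## Robot

A 7-joint arm with a two-finger parallel gripper is mounted at the origin on a cart in front of the work surface, level with it; the furniture and walls round the work are solid. World frame = base frame: x ahead of the robot, y to its left, z up, the work surface at z = 0. Lengths are in m, angles in rad, forces in N, time in s.
With the tool pointing down it reaches from about 0.4 to 0.85 m from the base axis. Payload 10.4 kg.
Tool frame: the origin (TCP) lies between the finger pads; the fingertips stand ahead of it and the grasp point (between the pads) lies 5 mm behind it (manip.tip_extent is the z of the fingertips in the tool frame, in m); z points along the fingers, y is the line along which they close (so a half turn about z gives the same grasp; the last joint's range is limited). The gripper opens to 85 mm and grips with 20 to 120 N. Pads are 22 mm wide; open, the fingers measure 114 mm over their backs; the gripper's body (76 mm by 85 mm) begins 54 mm behind the grasp point. The pads swing forward as they close: fully open they stand 13 mm farther back than shut.
Start: joints at [-1.157, 0.332, -0.065, 1.46, 0.022, 1.35, -0.088], TCP at [0.264, 0.566, 0.245] pointing down, gripper open.
Joint ranges: [-2.6, 2.6], [-0.5, 2.12], [-1.47, 1.34], [0.16, 2.42], [-1.27, 4.41], [0.06, 2.06], [-2.6, 2.6]. Speed limits (rad/s): [2.22, 2.22, 2.79, 2.79, 3.14, 3.14, 3.14].

## Interface

Orientations are given as a unit quaternion [x, y, z, w].
In Python, from workcell import status, viewer, manip gives the robot as it stands.
- The arm moves only by the tool play_rows, never from a script. Its argument "plan" is one flat list of numbers, 7 for each row, row after row: the turn, a rotation vector about the tool's x, y, z in degrees, then the shift along the tool's x, y, z in m, then the opening, from 0 (shut) to 1 (fully open). In form: [ax, ay, az, dx, dy, dz, grip, ax, ay, az, dx, dy, dz, grip, ...]. A call has 1 to 20 rows; each row is the pose to reach, as a shift and turn from the pose commanded when the call began, along the tool's axes at that moment; what a row does not reach only later rows make up. A row lasts 1/8 s, in which the tool goes at most 62.5 mm and 10.7 degrees, less where a joint would pass 70% of its speed; a pose out of reach is approached as far as the arm can. A call with a gripper value outside its range is refused whole. The fingers move at their own pace and stop on an object; "squeeze" is the grip in N (left out, the last holds). Time passes only in rows, so rows that repeat a pose let the fingers close. It gives the time, the measured TCP pose, the force, the opening and the grip force at its end, in the units of the state.
- status.get_obs(): the state, without advancing time (a new reading comes with each control period).
- viewer.camera(name): name is "side" or "top"; returns the picture (400x640x3 uint8, red, green, blue); there is no depth.
- viewer.camera_model(name): a dict with "fx", "fy", "cx", "cy" (pixels), "D" ([k1, k2, p1, p2, k3] as OpenCV has them; the pictures are not rectified), "R" (3x3) and "t" (3): a world point X has camera coordinates R X + t. Camera axes: x right, y down, z forward; pixel columns grow to the right and rows downward; lengths in m; the calibration is good to about 2 mm. A picture is of the moment at which its call begins. camera_model takes no time and is no camera call.
- manip.hand_in(): hands the job in; it is judged then, once.
The state is a dict: "clock": time; "joint_pos": joint angles; "joint_velocities": joint speeds; "tau": joint torques, N m; "position": TCP position; "ee_rot": TCP orientation; "ft_force": force on the tool from outside, world axes, zero at the start; "torque": the same for the moment, N m; "grip_width": opening from 0.0 (shut) to 1.0 (fully open); "grasp_force": force on a finger pad.
Only numpy, scipy, OpenCV 4.12 (cv2) and the standard library are available. Lean on these libraries where they do the work, as an engineer would, in place of code of your own. Each camera call takes 0.05 s, during which the arm holds its last target. There are 200 camera calls.

## Working session

There is one attempt and no reset: what is moved stays moved. The work goes in short steps, Python scripts to look and compute and a tool call to move; the robot and the scene stay as the last step left them, time stands still between calls to the robot, and variables do not carry over. Pictures are saved under pics/ and viewed, at most 10 in all, crops included, and the job is handed in when it is done.

Besides the shell and the picture viewer there is one more tool, called after "Emit:" as name(argument=value, ...) on one line, values as JSON. play_rows: Moves the arm, as the interface text tells. Its arguments: {"type":"object","properties":{"plan":{"type":"array","items":{"type":"number"}},"squeeze":{"type":"number"}},"required":["plan"]}

```bash
mkdir -p pics
python3 - <<'E'
from workcell import status, viewer, manip
import cv2, json
o=status.get_obs(); print({k:o[k] for k in ['clock','position','ee_rot','grip_width','ft_force']}, manip.tip_extent)
for n in ['side','top']:
    im=viewer.camera(n); cv2.imwrite(f'pics/{n}0.png',im[:,:,::-1]); m=viewer.camera_model(n); print(n,m)
E
```

```text
{'clock': 0.0, 'position': array([0.26428393, 0.56596964, 0.24450137]), 'ee_rot': array([ 2.16668243e-01,  9.76245032e-01, -7.07361428e-04, -1.00109382e-04]), 'grip_width': 0.9961455194738015, 'ft_force': array([-0.29368605,  0.397822  , -0.14062265])} 0.014
side {'fx': 400.53587337951865, 'fy': 400.53587337951865, 'cx': 326.9051349760396, 'cy': 196.66887069296914, 'D': array([-0.05431972,  0.        ,  0.        ,  0.        ,  0.        ]), 'R': array([[-0.99947658, -0.03026522, -0.01142704],
       [-0.01052045,  0.63810432, -0.76987804],
       [ 0.03059217, -0.76935486, -0.63808873]]), 't': array([0.53033547, 0.10934673, 0.89074885])}
top {'fx': 508.58829753458167, 'fy': 508.58829753458167, 'cx': 310.62743194827294, 'cy': 204.32655251062252, 'D': array([-0.05923111,  0.        ,  0.        ,  0.        ,  0.        ]), 'R': array([[ 0.02810924, -0.99960154, -0.00257624],
       [-0.99231343, -0.02759339, -0.1206344 ],
       [ 0.12051525,  0.00594737, -0.99269366]]), 't': array([-0.06810175,  0.52937041,  1.15966085])}
```

View pics/top0.png

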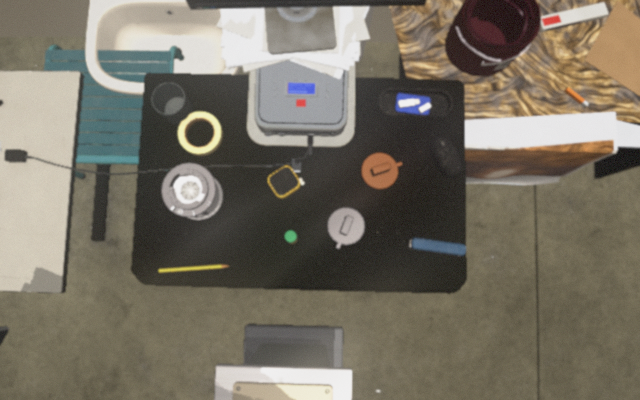

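View pics/side0.png

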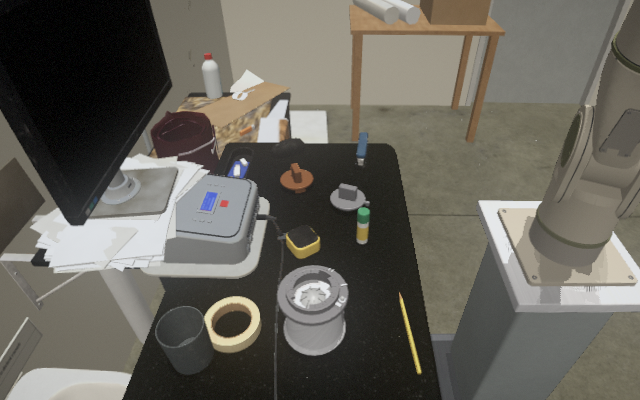

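The top view shows two lid shapes: grey at (346,226) and brown at (380,170). The grey one fits the description, because brown is excluded. The grinder is at top (190,190) and side (314,305). I'll confirm in one enlarged composite.

Run:
```python
import cv2, numpy as np
t=cv2.imread('pics/top0.png'); s=cv2.imread('pics/side0.png')
def c(im,x,y,w,h,k): return cv2.resize(im[y:y+h,x:x+w],None,fx=k,fy=k,interpolation=cv2.INTER_CUBIC)
a=c(t,311,196,66,50,6); b=c(t,150,155,80,75,5)
d=c(s,322,175,66,50,6); e=c(s,270,260,80,75,5)
def pad(i): 
    o=np.zeros((300 if i.shape[0]==300 else 375-75,400,3),np.uint8); return i
r1=np.hstack([a,np.zeros((300,4,3),np.uint8),c(t,150,158,80,60,5)]); r2=np.hstack([d,np.zeros((300,4,3),np.uint8),c(s,273,262,80,60,5)])
print(r1.shape); cv2.imwrite('pics/crop1.png',np.vstack([r1,r2]))
```

```text
(300, 800, 3)
```

View pics/crop1.png

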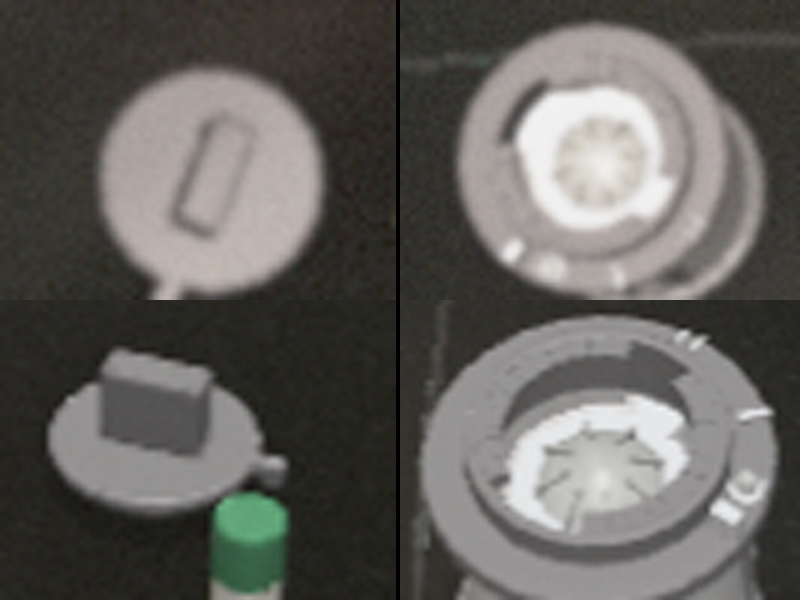

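Confirmed: the crop shows a grey lid with its pointer toward (338,247) in the top view, and the brown one is excluded. On the grinder, top view: entry ribs (209,202), long rib (193.6,213), ball (180,211), block (172,208). Side view: (331,270), (344,284.6), (342,299.4), (338.4,304.4). Next I'll fit the poses.

```bash
cat > h.py <<'E'
import cv2, numpy as np
from scipy.optimize import least_squares, minimize
from workcell import status, viewer, manip
M={n:viewer.camera_model(n) for n in ['side','top']}
def proj(n,P):
    m=M[n];K=np.array([[m['fx'],0,m['cx']],[0,m['fy'],m['cy']],[0,0,1.]])
    return cv2.projectPoints(np.asarray(P,float).reshape(-1,1,3),cv2.Rodrigues(m['R'])[0],m['t'],K,m['D'])[0].reshape(-1,2)
def place(P,p,z=0):
    c,s=np.cos(p[2]),np.sin(p[2]); P=np.asarray(P,float)
    return P@np.array([[c,s,0],[-s,c,0],[0,0,1]])+[p[0],p[1],z]
A=np.linspace(0,2*np.pi,73)
def circ(r,z): return np.c_[r*np.cos(A),r*np.sin(A),0*A+z]
def box(x0,x1,y0,y1,z0,z1): return np.array([[x,y,z] for x in(x0,x1) for y in(y0,y1) for z in(z0,z1)])
LID=[np.vstack([circ(.044,.016),circ(.044,.022)]),box(-.056,-.04,-.004,.004,.011,.022),box(-.022,.022,-.009,.009,.022,.056)]
def lidmask(n,p,z,roi,k=8):
    x,y,w,h=roi; im=np.zeros((h*k,w*k),np.uint8)
    for part in LID:
        q=(proj(n,place(part,p,z))-[x,y]+.5)*k
        cv2.fillConvexPoly(im,cv2.convexHull(np.round(q).astype(np.int32)),255)
    return cv2.GaussianBlur(cv2.resize(im,(w,h),interpolation=cv2.INTER_AREA),(3,3),0)/255.
def at_z(n,uv,z):
    return least_squares(lambda q: proj(n,[[q[0],q[1],z]])[0]-uv,[.5,0]).x
E
python3 - <<'E'
from h import *
I={'top':cv2.imread('pics/top0.png'),'side':cv2.imread('pics/side0.png')}
# lid
roi={'top':(320,200,52,54),'side':(325,178,54,38)}
obs={}
for n,(x,y,w,h) in roi.items():
    c=I[n][y:y+h,x:x+w].astype(float); g=c.mean(2); sat=c.max(2)-c.min(2)
    bg=np.percentile(g,10); a=np.clip((g-bg-8)/ (50 if n=='top' else 35),0,1); a[sat>45]=0
    if n=='side': a[206-y:,352-x:]=0
    obs[n]=a
def cost(p,ns=('top','side'),lst=None): return sum(np.abs(lidmask(n,p,0,roi[n])-obs[n]).mean() for n in ns)
xy=at_z('top',[346,226],.022); d=at_z('top',[337.8,247.5],.02)-xy
p0=np.array([*xy,np.arctan2(-d[1],-d[0])]); print('lid0',p0)
for ns in [('top',),('side',),('top','side')]:
    r=min((minimize(cost,p0,(ns,),method='Nelder-Mead',options=dict(initial_simplex=p0+np.array([[0,0,0],[s,0,0],[0,s,0],[0,0,.15]]))) for s in(.004,-.004)),key=lambda r:r.fun)
    print(ns,r.x,r.fun)
for n in ['top','side']:
    print(n,proj(n,place(circ(.044,.022),r.x)).min(0),proj(n,place(circ(.044,.022),r.x)).max(0))
# grinder
mk={'entry':-42,'half':0,'ball':33,'block':50}
om={'top':{'entry':(209,202.4),'half':(193.6,213),'ball':(180,211.4)},'side':{'entry':(331,270),'half':(344,284.6),'ball':(342,299.4)}}
def res(p,ns):
    e=[]
    for n in ns:
        for k,uv in om[n].items():
            # clockwise from above = decreasing angle; half at 180deg
            a=np.pi-np.deg2rad(mk[k]); e+=list(proj(n,place([[.052*np.cos(a),.052*np.sin(a),.110]],p))[0]-uv)
        q=proj(n,place(circ(.06,.109),p))
        if n=='top': e+=[q[:,0].min()-161.6,q[:,1].min()-162.4]
        else: e+=[q[:,0].min()-277.4,q[:,0].max()-348.6,q[:,1].min()-265.2]
    return np.array(e)
g0=at_z('top',[190,190],.109)
for ns in [('top',),('side',),('top','side')]:
    r=least_squares(res,[*g0,0.1],args=(ns,),x_scale=[.01,.01,.1],loss='soft_l1');print('gr',ns,r.x,res(r.x,ns).round(1))
for k,uv,z in [('tape',(284,181),.035),('glue',(291,236),.09),('stap',(437,246),.04),('brown',(380,170),.022),('tapeholder',(200,132),.03)]: print(k,at_z('top',uv,z))
E
```

```text
lid0 [ 0.483278   -0.1377914  -0.34118977]
('top',) [ 0.48500263 -0.13661027 -0.32042693] 0.05097564381878109
('side',) [ 0.48402971 -0.13710217 -0.3074024 ] 0.04166298098186643
('top', 'side') [ 0.48414601 -0.1365921  -0.30983982] 0.09373915558126086
top [326.78809948 207.03046211] [364.19210266 244.36052076]
side [329.44914139 185.81968399] [364.85365078 208.41102508]
gr ('top',) [0.54727262 0.21579617 0.26708857] [-1.2  0.2  0.1 -0.8  0.4  0.1  0.4  0.4]
gr ('side',) [0.54590693 0.21722346 0.2498595 ] [-0.1  0.8 -0.8  0.3  0.5 -0.1 -0.   0.3 -1.6]
gr ('top', 'side') [0.54635241 0.21633752 0.25422738] [-1.6  0.8 -0.5 -0.3 -0.2  0.4  0.1  0.8 -0.4  0.3 -1.1 -0.2  0.3 -0.7
 -0.2  0.  -2. ]
tape [0.58418194 0.01083629]
glue [ 0.45225788 -0.01220571]
stap [ 0.44119267 -0.34811628]
brown [ 0.61930353 -0.21627041]
tapeholder [0.69867278 0.21698293]
```

Emit:
play_rows(plan=[0,0,172.7,-0.496,-0.544,0,1,0,0,172.7,-0.496,-0.544,0,1,0,0,172.7,-0.496,-0.544,0,1,0,0,172.7,-0.496,-0.544,0,1,0,0,172.7,-0.496,-0.544,0,1,0,0,172.7,-0.496,-0.544,0,1,0,0,172.7,-0.496,-0.544,0,1,0,0,172.7,-0.496,-0.544,0,1,0,0,172.7,-0.496,-0.544,0,1,0,0,172.7,-0.496,-0.544,0,1,0,0,172.7,-0.496,-0.544,0,1,0,0,172.7,-0.496,-0.544,0,1,0,0,172.7,-0.496,-0.544,0,1,0,0,172.7,-0.496,-0.544,0,1,0,0,172.7,-0.496,-0.544,0,1,0,0,172.7,-0.496,-0.544,0,1,0,0,172.7,-0.496,-0.544,0,1,0,0,172.7,-0.496,-0.544,0,1])

```text
clock: 2.35
position: [0.4836, -0.1364, 0.2452]
ee_rot: [0.988, -0.152, -0.0, -0.0]
ft_force: [-0.2, -0.2, 0.7]
grip_width: 0.997
grasp_force: 0.0
```

```bash
cat > go.py <<'E'
# usage: go.py x y z yaw(tool y axis, rad): prints move in tool axes
import sys,numpy as np
from scipy.spatial.transform import Rotation as R
from workcell import status
o=status.get_obs(); t=list(map(float,sys.argv[1:5])); Q=R.from_quat(o['ee_rot'])
c,s=np.cos(t[3]),np.sin(t[3]); y=np.array([c,s,0]); z=np.array([0,0,-1.]); G=R.from_matrix(np.c_[np.cross(y,z),y,z])
print('t',round(o['clock'],2),'pos',o['position'].round(4),'tool-y yaw',np.arctan2(*Q.as_matrix()[[1,0],1]).round(3),'q',np.round(o['joint_pos'],2),'F',o['ft_force'].round(1),'M',o['torque'].round(2),'grip',round(o['grip_width'],3),round(o['grasp_force'],1))
print('turn',(Q.inv()*G).as_rotvec(degrees=True).round(2),'shift',Q.inv().apply(np.array(t[:3])-o['position']).round(4))
E
python3 go.py .484 -.1366 .04 -1.881
```

```text
t 2.35 pos [ 0.4836 -0.1364  0.2452] tool-y yaw -1.876 q [-0.47  0.05  0.68  1.81 -0.03  1.3  -1.66] F [-0.2 -0.2  0.7] M [ 0.07  0.02 -0.02] grip 0.997 0.0
turn [-0.    0.02  0.27] shift [5.000e-04 1.000e-04 2.052e-01]
```

Emit:
play_rows(plan=[0,0,0,0,0,0.06,1,0,0,0,0,0.12,1,0,0,0,0,0.17,1,0,0,0,0,0.205,1,0,0,0,0,0.205,1,0,0,0,0,0.205,0,0,0,0,0,0.205,0,0,0,0,0,0.205,0,0,0,0,0,0.205,0,0,0,0,0,0.205,0,0,0,0,0,0.205,0,0,0,0,0,0.205,0], squeeze=60)

```text
invalid input
```

```bash
python3 go.py .5463 .2163 .22 -.583
```

```text
t 2.35 pos [ 0.4836 -0.1364  0.2452] tool-y yaw -1.876 q [-0.47  0.05  0.68  1.81 -0.03  1.3  -1.66] F [-0.2 -0.2  0.7] M [ 0.07  0.02 -0.02] grip 0.997 0.0
turn [-1.00e-02  1.00e-02 -7.41e+01] shift [-0.0463 -0.3552  0.0252]
```

Emit:
play_rows(plan=[0,0,0,0,0,0.06,1,0,0,0,0,0.12,1,0,0,0,0,0.17,1,0,0,0,0,0.205,1,0,0,0,0,0.205,1])

```text
invalid input
```

Emit:
play_rows(plan=[0,0,0,0,0,0,0.02,0,0,0,0,0,0.02,0,0,0,0,0,0.02,0,0,0,0,0,0.02,0,0,0,0,0,0.02,0,0,0,0,0,0.02,0,0,0,0,0,0.02], squeeze=60)

```text
invalid input
```

```bash
python3 go.py .5463 .2163 .22 -.583
```

```text
t 2.35 pos [ 0.4836 -0.1364  0.2452] tool-y yaw -1.876 q [-0.47  0.05  0.68  1.81 -0.03  1.3  -1.66] F [-0.2 -0.2  0.7] M [ 0.07  0.02 -0.02] grip 0.997 0.0
turn [-1.00e-02  1.00e-02 -7.41e+01] shift [-0.0463 -0.3552  0.0252]
```

Emit:
play_rows(plan=[0,0,0,0,0,0.06,1,0,0,0,0,0.12,1,0,0,0,0,0.17,1,0,0,0,0,0.205,1,0,0,0,0,0.205,1])

```text
invalid input
```

Emit:
play_rows(plan=[0,0,0.3,0.0005,0,0.06,1])

```text
clock: 2.48
position: [0.487, -0.1368, 0.1878]
ee_rot: [0.988, -0.155, 0.004, -0.001]
ft_force: [0.7, 0.4, -1.4]
grip_width: 1.001
grasp_force: 0.0
```

Emit:
play_rows(plan=[0,0,0.1,0,0,0.06,1,0,0,0.1,0,0,0.11,1,0,0,0.1,0,0,0.145,1,0,0,0.1,0,0,0.145,1,0,0,0.1,0,0,0.145,1])

```text
clock: 3.1
position: [0.485, -0.1369, 0.0416]
ee_rot: [0.988, -0.157, 0.001, -0.0]
ft_force: [1.3, 0.0, 0.3]
grip_width: 1.0
grasp_force: 0.0
```

```bash
python3 go.py .484 -.1366 .04 -1.881
```

```text
t 3.1 pos [ 0.485  -0.1369  0.0416] tool-y yaw -1.886 q [-0.38  0.34  0.64  2.01 -0.26  0.87 -1.48] F [1.3 0.  0.3] M [ 0.03 -0.01  0.02] grip 1.0 0.0
turn [-0.01 -0.08 -0.28] shift [-0.001   0.0001  0.0016]
```

Emit:
play_rows(plan=[0,0,-0.2,-0.001,0,0.001,0,0,0,-0.2,-0.001,0,0.001,0,0,0,-0.2,-0.001,0,0.001,0,0,0,-0.2,-0.001,0,0.001,0,0,0,-0.2,-0.001,0,0.001,0,0,0,-0.2,-0.001,0,0.001,0,0,0,-0.2,-0.001,0,0.001,0], squeeze=60)

```text
clock: 3.98
position: [0.4836, -0.1362, 0.0397]
ee_rot: [0.988, -0.156, 0.0, -0.0]
ft_force: [-0.2, 0.6, 5.0]
grip_width: 0.198
grasp_force: 59.3
```

```bash
python3 go.py .5463 .2163 .22 -.583
```

```text
t 3.98 pos [ 0.4836 -0.1362  0.0397] tool-y yaw -1.884 q [-0.38  0.34  0.64  2.02 -0.26  0.87 -1.48] F [-0.2  0.6  5. ] M [0.21 0.18 0.06] grip 0.198 59.3
turn [-0.000e+00 -4.000e-02 -7.452e+01] shift [-0.0487 -0.3548 -0.1802]
```

Emit:
play_rows(plan=[0,0,-0.1,0,0,-0.05,0,0,0,-0.1,0,0,-0.1,0,0,0,-0.1,0,0,-0.15,0,0,0,-10,-0.005,-0.03,-0.18,0,0,0,-20,-0.012,-0.09,-0.18,0,0,0,-30,-0.02,-0.15,-0.18,0,0,0,-40,-0.028,-0.21,-0.18,0,0,0,-50,-0.036,-0.27,-0.18,0,0,0,-60,-0.044,-0.32,-0.18,0,0,0,-70,-0.0487,-0.3548,-0.18,0,0,0,-74.5,-0.0487,-0.3548,-0.18,0,0,0,-74.5,-0.0487,-0.3548,-0.18,0,0,0,-74.5,-0.0487,-0.3548,-0.18,0,0,0,-74.5,-0.0487,-0.3548,-0.18,0])

```text
clock: 5.72
position: [0.5461, 0.2158, 0.2193]
ee_rot: [0.881, 0.473, 0.0, -0.0]
ft_force: [0.4, -0.5, -1.9]
grip_width: 0.2
grasp_force: 59.1
```

```bash
python3 go.py .5463 .2163 .22 -.583
python3 - <<'E'
from h import *
c=lambda im,x,y,w,h,k: cv2.resize(im[y:y+h,x:x+w],None,fx=k,fy=k,interpolation=cv2.INTER_CUBIC)
o=[]
for n,(x,y,w,h) in {'top':(140,130,100,100),'side':(263,225,100,100)}.items():
    im=viewer.camera(n)[:,:,::-1]; cv2.imwrite(f'pics/{n}1.png',im); o.append(c(im,x,y,w,h,4))
cv2.imwrite('pics/crop2.png',np.hstack(o))
E
```

```text
t 5.72 pos [0.5461 0.2158 0.2193] tool-y yaw -0.585 q [-0.75  0.27  0.36  1.62 -0.1   1.27 -0.96] F [ 0.4 -0.5 -1.9] M [ 0.01 -0.01  0.  ] grip 0.2 59.1
turn [-0.   -0.   -0.13] shift [ 0.0005 -0.0001 -0.0007]
```

View pics/crop2.png

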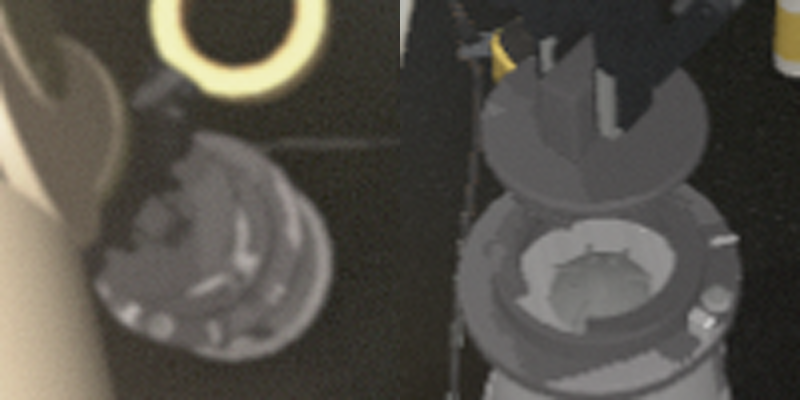

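The lid hangs over the grinder. In the side crop its flange edges are at columns about 283.4 and 339.9, and the ledge edges at 276.9 and 348.4. I'll check these against the model, with the half-pixel crop offset corrected.

Run:
```python
from h import *
om={'top':{'entry':(209,202.4),'half':(193.6,213),'ball':(180,211.4)},'side':{'entry':(331,270),'half':(344,284.6),'ball':(342,299.4)}}
mk={'entry':-42,'half':0,'ball':33}
def res(p,ns):
    e=[]
    for n in ns:
        for k,uv in om[n].items():
            a=np.pi-np.deg2rad(mk[k]); e+=list(proj(n,place([[.052*np.cos(a),.052*np.sin(a),.110]],p))[0]-uv+.4)
        q=proj(n,place(circ(.06,.109),p))
        if n=='top': e+=[q[:,0].min()-161.2,q[:,1].min()-162.0]
        else: e+=[q[:,0].min()-276.9,q[:,0].max()-348.4,q[:,1].min()-264.8]
    return np.array(e)
for ns in [('top',),('side',),('top','side')]:
    r=least_squares(res,[.546,.216,0.25],args=(ns,),x_scale=[.01,.01,.1],loss='soft_l1');print('gr',ns,r.x.round(4),res(r.x,ns).round(1))
g=r.x
# edge-based refinement: maximise image gradient along projected circles (collar r45 z120, ledge r60 z109) in the first pictures
def score(p,circs,n,im):
    s=0
    for r_,z in circs:
        a=proj(n,place(circ(r_+.001,z),p)); b=proj(n,place(circ(r_-.001,z),p))
        f=lambda q:cv2.remap(im,q[None,:,0].astype(np.float32),q[None,:,1].astype(np.float32),cv2.INTER_LINEAR)
        s+=np.abs(f(a)-f(b)).mean()
    return -s
for n in ['top','side']:
    im=cv2.imread(f'pics/{n}0.png',0).astype(np.float32)
    best=min(((score([x,y,0],[(.06,.109),(.032,.12),(.045,.12)],n,im),x,y) for x in np.arange(.538,.556,.0005) for y in np.arange(.208,.226,.0005)))
    print('grinder edges',n,np.round(best,4))
    im=cv2.imread(f'pics/{n}1.png',0).astype(np.float32); z=.2193-.0397+.022
    best=min(((score([x,y,0],[(.044,z)],n,im),x,y) for x in np.arange(.538,.556,.0005) for y in np.arange(.208,.226,.0005)))
    print('held lid',n,np.round(best,4))
p=[.5461,.2158,.988]; print('pred lid side',proj('side',place(circ(.044,.2016),p)).min(0),proj('side',place(circ(.044,.2016),p)).max(0))
```

```text
gr ('top',) [0.5481 0.2167 0.2672] [-1.2  0.2  0.1 -0.8  0.4  0.1  0.4  0.4]
gr ('side',) [0.5466 0.2165 0.2512] [-0.1  0.8 -0.8  0.3  0.5 -0.1  0.1  0.1 -1.5]
gr ('top', 'side') [0.547  0.2166 0.2593] [-1.3  0.8 -0.1 -0.3  0.2  0.6  0.4  0.9 -0.5  0.8 -1.1  0.2  0.3 -0.2
 -0.1 -0.2 -1.5]
grinder edges top [-61.3152   0.5485   0.218 ]
held lid top [-7.2457  0.539   0.2155]
grinder edges side [-87.1276   0.5475   0.219 ]
held lid side [-15.2694   0.5455   0.22  ]
pred lid side [282.25444665 232.58627241] [339.76460352 275.48952254]
```

```bash
python3 go.py .548 .218 .163 -.581
```

```text
t 5.83 pos [0.5461 0.216  0.2194] tool-y yaw -0.585 q [-0.75  0.27  0.36  1.62 -0.1   1.27 -0.96] F [-0.1 -0.4 -1.4] M [-0.03  0.01 -0.  ] grip 0.202 59.1
turn [ 0.   -0.01 -0.2 ] shift [0.0027 0.0005 0.0564]
```

Emit:
play_rows(plan=[0,0,-0.2,0.0027,0.0005,0.03,0,0,0,-0.2,0.0027,0.0005,0.05,0,0,0,-0.2,0.0027,0.0005,0.057,0,0,0,-0.2,0.0027,0.0005,0.06,0,0,0,-0.2,0.0027,0.0005,0.062,0,0,0,-0.2,0.0027,0.0005,0.063,0,0,0,-0.2,0.0027,0.0005,0.063,0])

```text
clock: 6.7
position: [0.5483, 0.2183, 0.1567]
ee_rot: [0.88, 0.475, 0.0, 0.0]
ft_force: [0.2, -0.5, -1.2]
grip_width: 0.198
grasp_force: 59.1
```

```bash
python3 go.py .548 .218 .1437 -.581
```

```text
t 6.7 pos [0.5483 0.2183 0.1567] tool-y yaw -0.58 q [-0.74  0.33  0.35  1.69 -0.12  1.15 -0.94] F [ 0.2 -0.5 -1.2] M [-0.2  -0.17  0.02] grip 0.198 59.1
turn [ 0.03 -0.04  0.06] shift [-0.0004 -0.0001  0.013 ]
```

Emit:
play_rows(plan=[0,0,0.1,-0.0004,0,0.003,0,0,0,0.1,-0.0004,0,0.006,0,0,0,0.1,-0.0004,0,0.009,0,0,0,0.1,-0.0004,0,0.011,0,0,0,0.1,-0.0004,0,0.011,0])

```text
clock: 7.32
position: [0.5474, 0.2181, 0.145]
ee_rot: [0.88, 0.475, -0.0, -0.0]
ft_force: [-0.1, -0.1, -0.5]
grip_width: 0.201
grasp_force: 59.2
```

```bash
python3 go.py .548 .218 .1437 -.581
```

```text
t 7.33 pos [0.5474 0.2181 0.145 ] tool-y yaw -0.582 q [-0.74  0.34  0.35  1.7  -0.13  1.13 -0.94] F [-0.1 -0.1 -0.5] M [ 0.02  0.01 -0.03] grip 0.201 59.2
turn [-0.04  0.03 -0.03] shift [0.0002 0.0005 0.0013]
```

Emit:
play_rows(plan=[0,0,-0.1,0,0,0.0015,0,0,0,-0.1,0,0,0.0025,0,0,0,-0.1,0,0,0.003,0,0,0,-0.1,0,0,0.003,0])

```text
clock: 7.82
position: [0.5478, 0.2181, 0.1436]
ee_rot: [0.88, 0.475, 0.0, -0.0]
ft_force: [-5.9, -1.9, 11.0]
grip_width: 0.205
grasp_force: 61.0
```

```bash
python3 go.py .548 .218 .1437 -.581
python3 - <<'E'
from h import *
im=viewer.camera('side')[:,:,::-1]; cv2.imwrite('pics/side2.png',im); cv2.imwrite('pics/crop3.png',cv2.resize(im[240:340,263:363],None,fx=5,fy=5,interpolation=cv2.INTER_CUBIC))
E
```

```text
t 7.83 pos [0.5478 0.2181 0.1436] tool-y yaw -0.58 q [-0.74  0.34  0.35  1.7  -0.13  1.12 -0.94] F [-5.9 -1.9 11. ] M [-0.52  1.27  0.09] grip 0.205 61.0
turn [-0.02 -0.05  0.07] shift [ 0.      0.0002 -0.0001]
```

View pics/crop3.png

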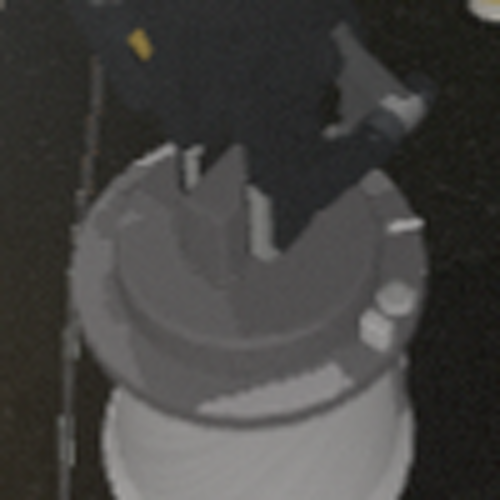

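The lid is seated: TCP z is 0.1436 against 0.1437 expected, with 11 N contact. The lid's edge is flush in the collar and the pointer is at the entry ribs, crop (375,185). Now I'll twist it clockwise.

Emit:
play_rows(plan=[0,0,0.1,0,0,0,0,0,0,5,0,0,0,0,0,0,10,0,0,0,0,0,0,15,0,0,0,0,0,0,20,0,0,0,0,0,0,25,0,0,0,0,0,0,30,0,0,0,0,0,0,35,0,0,0,0,0,0,35,0,0,0,0,0,0,35,0,0,0,0], squeeze=80)

```text
clock: 9.12
position: [0.5488, 0.2175, 0.1437]
ee_rot: [0.982, 0.188, 0.001, -0.0]
ft_force: [-1.0, -3.7, 8.2]
grip_width: 0.195
grasp_force: 77.9
```

```bash
python3 go.py .5475 .218 .1435 -1.313
python3 - <<'E'
from h import *
o=[]
for n,(x,y,w,h) in {'top':(140,140,100,100),'side':(263,240,100,100)}.items():
    im=viewer.camera(n)[:,:,::-1]; cv2.imwrite(f'pics/{n}3.png',im); o.append(cv2.resize(im[y:y+h,x:x+w],None,fx=4,fy=4,interpolation=cv2.INTER_CUBIC))
cv2.imwrite('pics/crop4.png',np.hstack(o))
E
```

```text
t 9.12 pos [0.5488 0.2175 0.1437] tool-y yaw -1.192 q [-0.82  0.35  0.45  1.7  -0.16  1.12 -1.52] F [-1.  -3.7  8.2] M [-0.6   0.26 -0.13] grip 0.195 77.9
turn [ 0.01 -0.13  6.95] shift [-0.001  -0.001   0.0002]
```

View pics/crop4.png

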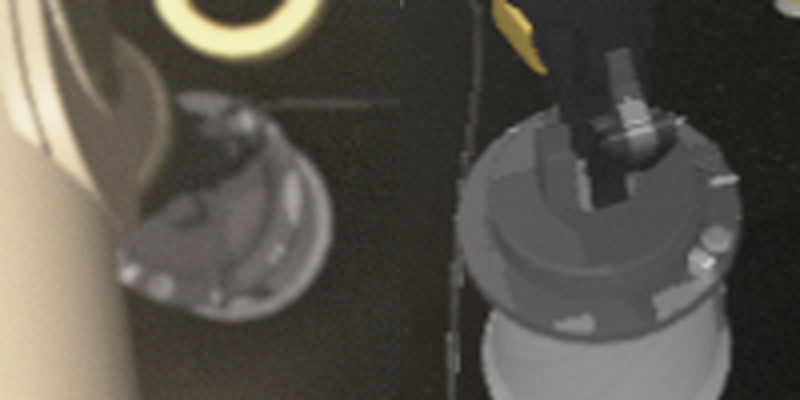

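The pointer, crop (715,155) in the side view, is just short of the long rib at (722,181). The wrist moment of -0.13 N m shows the switch spring is engaged. About 7° is left.

Emit:
play_rows(plan=[0,0,3,0,0,0,0,0,0,7,0,0,0,0,0,0,7,0,0,0,0,0,0,7,0,0,0,0,0,0,7,0,0,0,0,0,0,7,0,0,0,0])

```text
clock: 9.98
position: [0.5488, 0.2174, 0.1437]
ee_rot: [0.992, 0.128, 0.001, -0.0]
ft_force: [-0.3, -3.5, 8.6]
grip_width: 0.198
grasp_force: 78.0
```

```bash
python3 go.py .5475 .218 .1435 -1.313
python3 - <<'E'
from h import *
im=viewer.camera('side')[:,:,::-1]; cv2.imwrite('pics/side4.png',im); im=cv2.convertScaleAbs(im,alpha=1.8); cv2.imwrite('pics/crop5.png',cv2.resize(im[255:315,290:370],None,fx=9,fy=9,interpolation=cv2.INTER_CUBIC))
for d in (-.1,0,.1): print(d,((proj('side',place([[-.056,0,.126],[-.044,0,.126],[-.052,0,.11]],[.5475,.218,.258+d]))-[290,255])*9+4).round())
E
```

```text
t 9.97 pos [0.5488 0.2174 0.1437] tool-y yaw -1.314 q [-0.84  0.35  0.47  1.71 -0.17  1.12 -1.63] F [-0.3 -3.5  8.6] M [-0.71  0.28 -0.18] grip 0.198 78.0
turn [-0.   -0.12 -0.06] shift [-0.0011 -0.0009  0.0002]
-0.1 [[502. 240.]
 [438. 247.]
 [479. 296.]]
0 [[496. 217.]
 [433. 229.]
 [474. 274.]]
0.1 [[486. 194.]
 [426. 211.]
 [465. 253.]]
```

View pics/crop5.png

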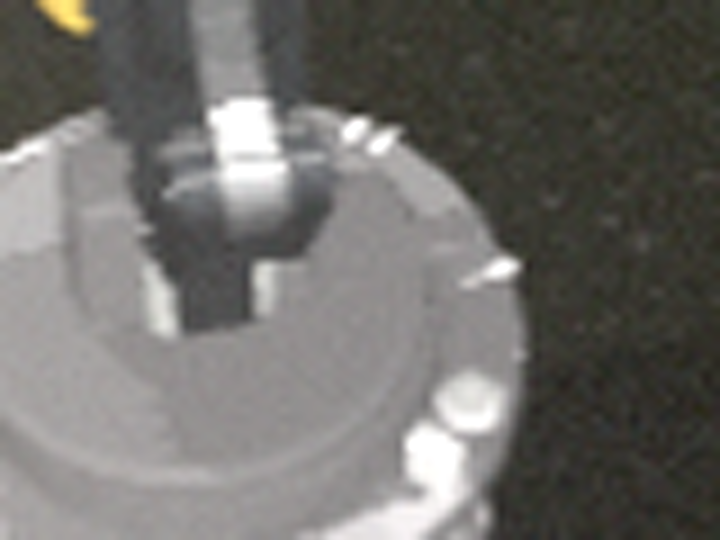

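Run:
```python
from h import *
o=[]
for f in ('side3','side4'):
    im=cv2.imread(f'pics/{f}.png',0)[260:296,320:356]; im=cv2.resize(im,None,fx=11,fy=11,interpolation=cv2.INTER_CUBIC)
    im=cv2.createCLAHE(4,(2,2)).apply(im); im=cv2.cvtColor(im,cv2.COLOR_GRAY2BGR); o.append(im)
im=o[1].copy()
b=box(-.056,-.044,-.004,.004,.115,.126)
q=(proj('side',place(b,[.5475,.218,.258]))-[320,260])*11+5
cv2.polylines(im,[cv2.convexHull(q.astype(np.int32))],True,(0,255,0),1)
cv2.imwrite('pics/crop6.png',np.vstack([np.hstack(o)]))
cv2.imwrite('pics/crop6.png',cv2.resize(np.hstack(o+[im]),(798,266)))
```

```text
(no output)
```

View pics/crop6.png

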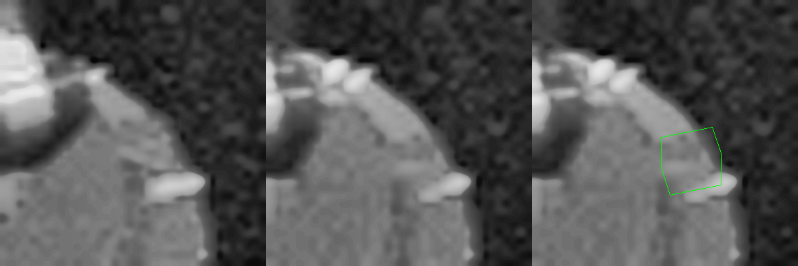

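The pointer fits the predicted outline and now partly covers the long rib. The switch spring loads the lid, and the lid is seated and gripped at 78 N.

```bash
python3 -c "
from workcell import manip
print(manip.hand_in())"
```

```text
the job is handed in; nothing more can be done
None
```

I handed the job in with the lid fully down in the collar, its pointer at the half-way rib as far as the side picture and the tool angle show, and the gripper still holding it at 78 N; the judging result was not shown, and I could not read the run switch directly, only feel its spring at the wrist.

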